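Secure the solvent bottle and free its safety cap

ROBOT

A 6-joint arm with a two-finger parallel gripper is mounted at the origin on the work surface. World frame = base frame: x ahead of the robot, y to its left, z up, the work surface at z = 0. Lengths are in mm, angles in rad, forces in N, time in s.
With the tool pointing down it reaches from about 350 to 800 mm from the base axis. Payload 7.3 kg.
Tool frame: the origin (TCP) lies between the finger pads; the fingertips stand 22 mm ahead of it and the grasp point (between the pads) lies 3 mm ahead of it; z points along the fingers, y is the direction in which the jaws open and shut (so a half turn about z gives the same grasp; the last joint's range is limited). The gripper opens to 85 mm and grips with 20 to 120 N. Pads are 22 mm wide; open, the fingers measure 114 mm over their backs; the gripper's body (76 mm by 85 mm) begins 54 mm behind the grasp point. The pads swing forward as they close: fully open they stand 13 mm farther back than shut.
Start: joints at [-1.291, 0.342, 1.524, -0, 1.275, -0.146], TCP at [216.874, -478.13, 253.322] pointing down, gripper open.
Joint ranges: [-2.53, 2.53], [-0.77, 2.02], [0.04, 2.7], [-1, 4.14], [0.28, 2.66], [-3.11, 3.11]. Speed limits (rad/s): [2.57, 2.57, 3.14, 3.14, 3.14, 3.14].

INTERFACE

Orientations are given as a unit quaternion [w, x, y, z].
In Python, from cell import ctrl gives the robot as it stands. The module is installed in compiled form; this text tells all that it offers.
- The arm moves only by the tool move_arm, never from a script. Its argument "steps" is a list of rows, each an object with "hand": the gripper's target within -1 to 1 (shut at 1, half-way at 0, fully open at -1); "slide": the shift along the tool's x, y, z in m, a list of three; "turn": the turn, a rotation vector about the tool's x, y, z in degrees, a list of three. In form: [{"hand": hand, "slide": [dx, dy, dz], "turn": [ax, ay, az]}, ...]. A call has 1 to 20 rows; each row is the pose to reach, as a shift and turn from the pose commanded when the call began, along the tool's axes at that moment; what a row does not reach only later rows make up. A row lasts 1/10 s, in which the tool goes at most 50 mm and 8.59 degrees, less where a joint would pass 70% of its speed; a pose out of reach is approached as far as the arm can. A call with a gripper value outside its range is refused whole. The fingers move at their own pace and stop on an object; "force" is the grip in N (left out, the last holds). Time passes only in rows, so rows that repeat a pose let the fingers close. It gives the time, the measured TCP pose, the force and the opening at its end, in the units of the state.
- ctrl.state(): the state, without advancing time (a new reading comes with each control period).
- ctrl.camera(name): name is "scene" or "top" or "wrist"; returns a dict with "img" (400x640x3 uint8, red, green, blue), "z_map" (400x640 float32, mm along the optical axis (not along the pixel's ray), 0 where there is no reading), "K" (3x3 intrinsics, pixels), "pose" (4x4, takes a point from camera to world coordinates). Camera axes: x right, y down, z forward; pixel columns grow to the right and rows downward; lengths in mm; the calibration is good to about 2 mm. The wrist camera is an equidistant fisheye: a pixel r from the principal point sees the ray r / f radians off the axis. A picture is of the moment at which its call begins.
- ctrl.finish_job(): hands the job in, once; it reports no verdict.
The state is a dict: "time_s": time; "joint_positions": joint angles; "qd": joint speeds; "joint_efforts": joint torques, N m; "tool_pos": TCP position; "tcp_rot": TCP orientation; "wrist_force": force on the tool from outside, world axes, zero at the start; "wrist_torque": the same for the moment, N m; "width": finger opening in mm.
Only numpy, scipy, OpenCV 4.12 (cv2) and the standard library are available. Lean on these libraries where they do the work, as an engineer would, in place of code of your own. Each camera call takes 0.05 s, during which the arm holds its last target. There are 200 camera calls.

TASK

Swing the steel retaining bar of the bottle holder down over the shoulder of the white solvent bottle until it rests fully home in its fork. Then press the bottle's push-and-turn safety cap down, twist it counter-clockwise (seen from above) until it is free, and lift it straight up, leaving the bottle seated in its holder and the other things on the table where they are. Finish while still holding the cap in the gripper, upright and still, with its lower edge about 5 cm above the bottle's mouth.

Things in the scene. Friction and masses are not known exactly. Their poses are not given: they have to be found in the camera images.
- holder: Fixed dark steel bottle holder. Base 130 x 130 x 8 mm; the bottle stands in a pocket with walls up to 48 mm. Hinge post on its +y side; fork post (the catch, two prongs 17 mm apart, tops at 103 mm, at x +28, y -44 mm, 8 mm thick in y) on its -y side. Origin: centre of its underside on the table, z up; yaw within 35 degrees.
- bar (a joint): Angle of the retaining bar (rad): 0 = level, home in the fork; grows as the free end swings up and over to the holder's +y side (1.57 upright, stop at 2.1). Starts raised, 1.3 to 2.0. Stiff hinge (0.05 N m, 0.5 N at the tab): it stays where it is left and must be pushed all the way down.
- bar_hinge (a point): Point on the bar's hinge axis, at x +28, y +46, z 100 mm in the holder's frame; the axis runs along the holder's x. This frame turns with the bar: -y points along the bar to its free end, +z out of the side that is on top when closed. The bar is 12 mm wide, 10 mm thick (5 mm either side of the axis) and reaches 120 mm from the axis.
- bar_tab (a point): Centre of the outer face (+z, the one to push) of the widened tab at the bar's free end, 24 mm along the hinge axis x 26 mm along the bar x 10 mm thick, 107 mm from the hinge axis; axes as bar_hinge. Closed, it overhangs beyond the fork, its face 105 mm above the table, lower than the cap.
- bottle: White plastic bottle, body 90 (x) x 60 (y) x 85 mm, about 0.45 kg, loose but held from turning by the pocket with 1 mm play. Origin: centre of its underside (8 mm above the table when seated), same axes as the holder. Neck 29 mm across at x = -18 mm, its rim 114 mm above the origin.
- mouth (a point): Centre of the bottle neck's rim, 122 mm above the table, z up: the axis about which the cap turns. The neck's lugs catch two tabs inside the cap behind teeth 3 mm deep. Clockwise the cap meets a stop; not pressed it turns only some 8 degrees.
- cap: Black ribbed safety cap, 48 mm diameter, 32 mm high, 30 g, white pointer rib on top along its x. Origin: centre of its lower edge, 109 mm above the table when on, x along the bottle's x. Press it down 4 to 5 mm (bottoms at 5 mm) and, kept down, turn it counter-clockwise seen from above; it can be lifted off from 45 to 130 degrees, best about 80.
- seal (a joint): Travel (m) of the spring seal in the mouth under the cap: 0 with the cap on at rest, up to 0.005 with the cap fully pressed, about -0.001 with the cap off. The spring pushes the cap up with 5 N at rest and 1 N more per mm (10 N fully pressed).
- jar: Bystander: amber glass jar, 52 mm diameter, 50 mm high, origin under its centre.
- clip: Bystander: aluminium hair clip lying flat, 80 x 14 x 11 mm, origin under its centre.
- comb: Bystander: black tail comb lying flat, about 195 mm long along x, 5 mm high, origin near its middle.
- bead_tray: Bystander: orange compartment tray 150 x 200 x 25 mm, origin under its centre.
- hairbrush: Bystander: wooden paddle hairbrush lying bristles down along its x, 210 mm long, 65 mm wide, 34 mm high, origin under its middle.
- spray: Bystander: grey round bottle, 60 mm diameter, 170 mm high, origin under its centre.
- bowl: Bystander: black tint bowl, 120 mm diameter, 50 mm high, origin under its centre.

How it is judged:
By the outcome, as a careful person would: the job done as asked, in the order asked, and still so for the second after the job is handed in, while the arm keeps its last pose, push and grip.
It also fails if it takes over 51 s, if anything falls off the work surface, if the arm or the gripper's body presses on something with over 40 N, if the wrist force passes 120 N, or if a joint passes its speed limit or range.

## Working session

There is one attempt and no reset: what is moved stays moved. The work goes in short steps, Python scripts to look and compute and a tool call to move; the robot and the scene stay as the last step left them, time stands still between calls to the robot, and variables do not carry over. Pictures are saved under pics/ and viewed, about 8 in all and at most 12, crops included, and the job is handed in when it is done.

Besides the shell and the picture viewer there is one more tool, called after "Request:" as name(argument=value, ...) on one line, values as JSON. move_arm: Moves the arm, as the interface text tells. Its arguments: {"type":"object","properties":{"steps":{"type":"array","items":{"type":"object","properties":{"hand":{"type":"number"},"slide":{"type":"array","items":{"type":"number"}},"turn":{"type":"array","items":{"type":"number"}}}}},"force":{"type":"number"}},"required":["steps"]}

```bash
mkdir -p pics; cat > h.py <<'E'
import numpy as np, cv2, pickle
from cell import ctrl
def grab(n,tag):
    c=ctrl.camera(n); pickle.dump(c,open(f'{n}_{tag}.pkl','wb')); cv2.imwrite(f'pics/{n}_{tag}.png',c['img'][...,::-1]); return c
def load(n,tag): return pickle.load(open(f'{n}_{tag}.pkl','rb'))
def pts(c):  # pinhole cloud
    z=c['z_map'].astype(float); v,u=np.mgrid[:400,:640]; K=c['K']
    P=np.stack([(u-K[0,2])/K[0,0]*z,(v-K[1,2])/K[1,1]*z,z],-1)
    W=P@c['pose'][:3,:3].T+c['pose'][:3,3]; W[z<=0]=np.nan; return W
E
python3 - <<'E'
from h import *
for n in('scene','top'):
    c=grab(n,'a'); print(n,c['K'].round(1).tolist(),c['pose'].round(2).tolist())
a=np.vstack([load('scene','a')['img'],load('top','a')['img']])
cv2.imwrite('pics/both.png',cv2.resize(a,None,fx=.75,fy=.75)[...,::-1])
print(ctrl.state())
E
```

```text
scene [[491.0, 0.0, 317.0], [0.0, 491.0, 209.4], [0.0, 0.0, 1.0]] [[-0.07, 0.7, -0.71, 1477.64], [1.0, 0.06, -0.04, 30.96], [0.02, -0.71, -0.71, 1030.95], [0.0, 0.0, 0.0, 1.0]]
top [[511.9, 0.0, 316.1], [0.0, 511.9, 191.3], [0.0, 0.0, 1.0]] [[0.01, -0.98, 0.2, 177.3], [-1.0, -0.01, -0.0, -31.64], [0.0, -0.2, -0.98, 1795.35], [0.0, 0.0, 0.0, 1.0]]
{'time_s': 0.1, 'joint_positions': array([-1.29100330e+00,  3.42637748e-01,  1.52489808e+00, -5.40966029e-06,
        1.27541763e+00, -1.46017718e-01]), 'qd': array([-0.00110528, -0.0022461 , -0.00221273,  0.00086583,  0.00160882,
       -0.0008593 ]), 'joint_efforts': array([ 1.46338611e-03, -4.34444869e+01, -2.46490914e+01, -1.17504937e-04,
        4.72905755e-03,  1.54147057e-05]), 'tool_pos': array([ 216.77650357, -477.80165072,  252.71155465]), 'tcp_rot': array([-6.78706469e-04,  9.77420741e-01,  2.11301282e-01, -4.80578577e-05]), 'wrist_force': array([ 0.48940145, -0.34464707,  0.64759025]), 'wrist_torque': array([-0.01048774,  0.04879932, -0.03641242]), 'width': 85.31466560980313}
```

View pics/both.png

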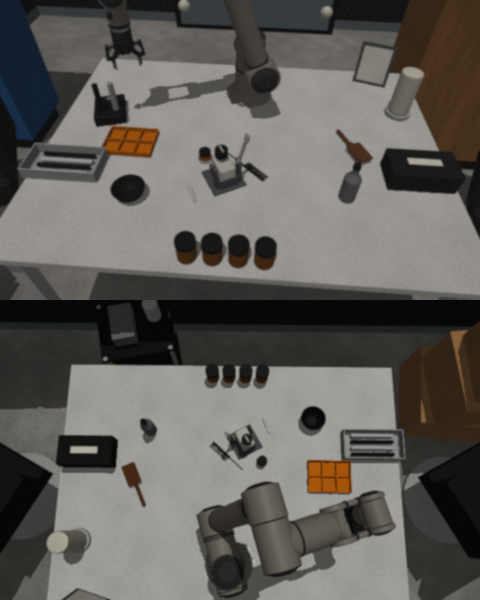

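The two views show the holder at about (296,220) in scene and (320,190) in top. The arm is clear of it. I'll crop in closer.

```bash
python3 - <<'E'
from h import *
s=load('scene','a');t=load('top','a')
A=cv2.resize(s['img'][170:270,240:373],(798,600),interpolation=2)[:, :]
B=cv2.resize(t['img'][145:245,260:393],(798,600),interpolation=2)
cv2.imwrite('pics/crop2.png',np.vstack([A[:,:],B])[::2,::2,::-1] if 0 else cv2.resize(np.vstack([A,B]),(400*1,600))[...,::-1])
cv2.imwrite('pics/crop2.png',np.hstack([cv2.resize(A,(400,300)),cv2.resize(B,(400,300))])[...,::-1])
for n,c,x in(('scene',s,(240,373,170,270)),('top',t,(260,393,145,245))):
    W=pts(c); w=W[x[2]:x[3],x[0]:x[1]].reshape(-1,3)
    im=c['img'][x[2]:x[3],x[0]:x[1]].reshape(-1,3)
    for lo,hi in((-10,3),(3,15),(30,60),(60,98),(98,120),(120,135),(135,150),(150,260)):
        m=(w[:,2]>lo)&(w[:,2]<=hi); print(n,lo,hi,m.sum(),np.median(w[m],0).round(1) if m.any() else '',im[m].mean(0).round() if m.any() else '')
E
```

```text
scene -10 3 9452 [468.  -27.9  -0.6] [150. 147. 143.]
scene 3 15 1561 [561.5 -66.5   5.3] [102. 101. 100.]
scene 30 60 583 [584.9 -80.8  47.5] [50. 49. 47.]
scene 60 98 782 [585.5 -59.6  89.6] [107. 105. 100.]
scene 98 120 142 [568.6 -36.2 108.2] [66. 66. 65.]
scene 120 135 102 [566.4 -66.2 127. ] [45. 44. 44.]
scene 135 150 226 [552.9 -71.7 140.4] [58. 57. 55.]
scene 150 260 149 [557.9   9.2 193.3] [103. 102. 100.]
top -10 3 8907 [535.2 -65.4  -1.7] [153. 152. 147.]
top 3 15 3006 [535.3 -61.2   5.4] [139. 138. 134.]
top 30 60 294 [ 501.9 -119.7   47.6] [42. 41. 40.]
top 60 98 327 [570.2 -59.6  89.9] [105. 104.  98.]
top 98 120 66 [563.2 -42.1 105.7] [87. 87. 84.]
top 120 135 33 [536.2 -75.5 131.8] [50. 49. 47.]
top 135 150 152 [545.9 -75.1 141.2] [55. 55. 53.]
top 150 260 49 [550.5   9.3 207.1] [98. 98. 96.]
```

View pics/crop2.png

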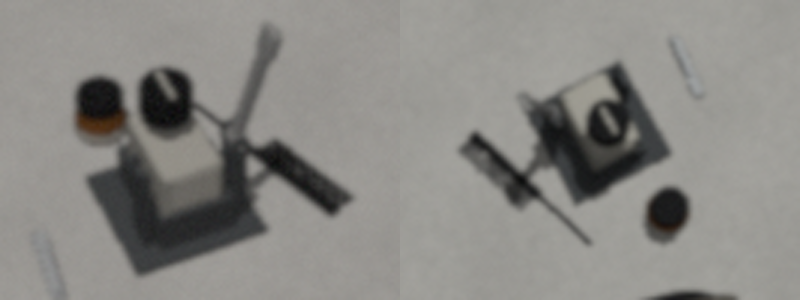

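The left crop (scene) shows the cap with its pointer, the white bottle and the bar raised towards +y, with the tab at its top. The comb lies on the +y side and the jar close on the -x,-y side. Next is a fit from depth.

```bash
cat > fit.py <<'E'
from h import *
s=load('scene','a');t=load('top','a')
res={}
for n,c in(('scene',s),('top',t)):
    W=pts(c).reshape(-1,3); im=c['img'].reshape(-1,3).astype(float)
    near=(np.hypot(W[:,0]-560,W[:,1]+65)<140)
    cap=W[near&(W[:,2]>137)&(W[:,2]<146)&(np.hypot(W[:,0]-549,W[:,1]+73)<32)]
    (cx,cy),r=cv2.minEnclosingCircle(cap[:,:2].astype(np.float32)); print(n,'cap',cx,cy,r,np.median(cap,0))
    bt=near&(W[:,2]>85)&(W[:,2]<97)&(im.mean(1)>95)&(np.hypot(W[:,0]-565,W[:,1]+62)<60)
    print(n,'bottle top',cv2.minAreaRect(W[bt][:,:2].astype(np.float32)))
    bs=near&(W[:,2]>4)&(W[:,2]<13)&(im.mean(1)<90)&(np.hypot(W[:,0]-560,W[:,1]+65)<96)
    print(n,'base',bs.sum(),cv2.minAreaRect(W[bs][:,:2].astype(np.float32)))
    b=W[near&(W[:,2]>112)&(W[:,1]>-40)]
    l=cv2.fitLine(b.astype(np.float32),cv2.DIST_HUBER,0,.01,.01).ravel(); print(n,'bar',l.round(3),b[b[:,2].argsort()][[0,-5,-1]].round(1).tolist())
    for nm,ok in(('jar',(W[:,2]>40)&(W[:,2]<55)&(np.hypot(W[:,0]-502,W[:,1]+120)<45)),):
        print(nm,np.median(W[ok],0))
    cl=near&(W[:,2]>4)&(W[:,2]<14)&(im.mean(1)>110); print()
E
python3 fit.py
```

```text
scene cap 549.2537231445312 -73.5757064819336 26.27910614013672 [549.57948538 -74.11388254 140.5115431 ]
scene bottle top ((564.83642578125, -65.62366485595703), (91.69078826904297, 59.6197395324707), 29.044158935546875)
scene base 543 ((559.1484375, -52.696502685546875), (129.19570922851562, 159.101806640625), 27.60159683227539)
scene bar [-1.30000e-01  2.45000e-01  9.61000e-01  5.60266e+02  4.22500e+00
  1.66546e+02] [[564.4, -12.5, 112.2], [546.9, 17.1, 215.0], [553.1, 17.3, 217.1]]
jar [ 482.05359898 -137.67113035   48.41730304]

top cap 545.8143310546875 -76.20182800292969 23.951763153076172 [545.6170231  -75.06049118 141.35377375]
top bottle top ((561.278076171875, -67.15269470214844), (89.64347839355469, 58.901729583740234), 29.229459762573242)
top base 291 ((551.6085815429688, -52.00147247314453), (126.98646545410156, 158.9884796142578), 29.547216415405273)
top bar [-9.80000e-02  2.79000e-01  9.55000e-01  5.52047e+02  1.79600e+00
  1.74514e+02] [[557.7, -18.6, 112.7], [546.6, 15.6, 217.5], [551.0, 18.6, 226.1]]
jar [ 484.33646398 -133.19229202   47.74049539]
```

```bash
cat > plan.py <<'E'
from h import *
from scipy.spatial.transform import Rotation as R
C0=np.array([563.1,-66.3]); YAW=np.deg2rad(29.1)
ex=np.array([np.cos(YAW),np.sin(YAW)]); ey=np.array([-ex[1],ex[0]])
def Wp(xh,yh): return C0+xh*ex+yh*ey
def hold(p): return np.array([(p[:2]-C0)@ex,(p[:2]-C0)@ey,p[2]])
def rot(q): return R.from_quat(np.r_[q[1:],q[0]])
def plan(targets):  # (xh,yh,z_tip,yaw of tool x rel. holder, deg)
    s=ctrl.state(); r=rot(s['tcp_rot']); M=r.as_matrix()
    print('now hold',hold(s['tool_pos']).round(1),'F',s['wrist_force'].round(1),'t',s['time_s'],'w',round(s['width'],1))
    for x,y,z,a in targets:
        p=np.r_[Wp(x,y),z+22]; d=M.T@(p-s['tool_pos'])/1000
        g=YAW+np.deg2rad(a); T=np.array([[np.cos(g),np.sin(g),0],[np.sin(g),-np.cos(g),0],[0,0,-1]]).T
        print((x,y,z,a),'slide',d.round(4).tolist(),'turn',np.rad2deg(R.from_matrix(M.T@T).as_rotvec()).round(2).tolist())
E
python3 -c "
from plan import *
plan([(28,114,285,0),(28,114,182,0)])"
```

```text
now hold [-502.7 -191.1  252.7] F [ 0.5 -0.3  0.6] t 0.1 w 85.3
(28, 114, 285, 0) slide [0.5039, -0.3477, -0.0537] turn [-0.08, -0.01, -4.7]
(28, 114, 182, 0) slide [0.5039, -0.3475, 0.0493] turn [-0.08, -0.01, -4.7]
```

Request:
move_arm(steps=[{"hand":1,"slide":[0,0,-0.05],"turn":[0,0,0]},{"hand":1,"slide":[0.504,-0.348,-0.054],"turn":[0,0,-4.7]},{"hand":1,"slide":[0.504,-0.348,-0.054],"turn":[0,0,-4.7]},{"hand":1,"slide":[0.504,-0.348,-0.054],"turn":[0,0,-4.7]},{"hand":1,"slide":[0.504,-0.348,-0.054],"turn":[0,0,-4.7]},{"hand":1,"slide":[0.504,-0.348,-0.054],"turn":[0,0,-4.7]},{"hand":1,"slide":[0.504,-0.348,-0.054],"turn":[0,0,-4.7]},{"hand":1,"slide":[0.504,-0.348,-0.054],"turn":[0,0,-4.7]},{"hand":1,"slide":[0.504,-0.348,-0.054],"turn":[0,0,-4.7]},{"hand":1,"slide":[0.504,-0.348,-0.054],"turn":[0,0,-4.7]},{"hand":1,"slide":[0.504,-0.348,-0.054],"turn":[0,0,-4.7]},{"hand":1,"slide":[0.504,-0.348,-0.054],"turn":[0,0,-4.7]},{"hand":1,"slide":[0.504,-0.348,-0.054],"turn":[0,0,-4.7]},{"hand":1,"slide":[0.504,-0.348,-0.054],"turn":[0,0,-4.7]},{"hand":1,"slide":[0.504,-0.348,-0.054],"turn":[0,0,-4.7]},{"hand":1,"slide":[0.504,-0.348,-0.054],"turn":[0,0,-4.7]}])

```text
time_s: 1.7
tool_pos: [531.6, 46.4, 306.9]
tcp_rot: [0.0, 0.968, 0.251, -0.001]
wrist_force: [0.4, -0.3, 0.7]
width: 0.1
```

```bash
python3 -c "
from plan import *
c=grab('wrist','b');print(c['K'].round(1).tolist(),c['pose'].round(2).tolist())
plan([(28,114,285,0),(28,114,182,0)])"
```

```text
[[309.7, 0.0, 319.7], [0.0, 309.7, 200.1], [0.0, 0.0, 1.0]] [[0.49, -0.84, -0.24, 591.73], [-0.87, -0.47, -0.13, 80.12], [-0.0, 0.27, -0.96, 427.58], [0.0, 0.0, 0.0, 1.0]]
now hold [ 27.  113.4 307.1] F [-0.9  0.2  0.7] t 1.75 w 0.0
(28, 114, 285, 0) slide [0.001, -0.0006, 0.0001] turn [0.0, 0.06, -0.06]
(28, 114, 182, 0) slide [0.0011, -0.0007, 0.1031] turn [0.0, 0.06, -0.06]
```

View pics/wrist_b.png

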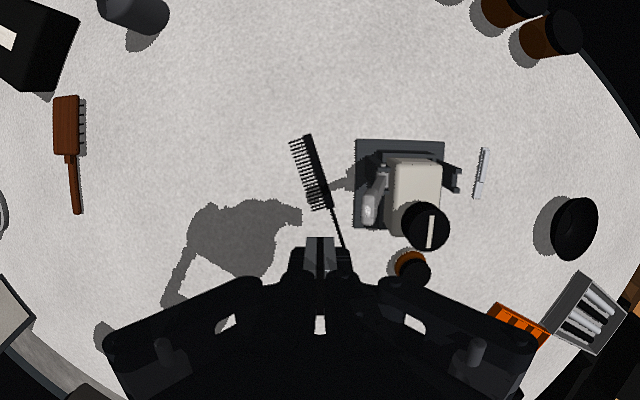

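The wrist view shows the tab at about (369,208), the cap at (425,226), the fork at (452,178), the comb at (315,170) and the jar at (410,265). I'll cross-check these by rays.

```bash
cat >> h.py <<'E'
def fpts(c):  # fisheye cloud
    z=c['z_map'].astype(float); v,u=np.mgrid[:400,:640]; K=c['K']
    a=(u-K[0,2])/K[0,0]; b=(v-K[1,2])/K[1,1]; th=np.hypot(a,b)+1e-9
    k=np.tan(np.minimum(th,1.5))/th
    P=np.stack([a*k*z,b*k*z,z],-1); W=P@c['pose'][:3,:3].T+c['pose'][:3,3]; W[z<=0]=np.nan; return W
E
cat > meas.py <<'E'
from plan import *
import sys
c=load('wrist',sys.argv[1]); W=fpts(c).reshape(-1,3); H=np.array([hold(p) for p in W])
near=(np.abs(H[:,0])<110)&(np.abs(H[:,1])<150)
def sel(m): return H[near&m]
cap=sel((abs(H[:,2]-141)<5)&(np.hypot(H[:,0]+18,H[:,1])<34))
print('cap circ (holder frame)',cv2.minEnclosingCircle(cap[:,:2].astype(np.float32)),np.median(cap,0).round(1))
g=c['img'].reshape(-1,3).mean(1)
bt=sel((abs(H[:,2]-93)<4)&(g>100)&(abs(H[:,0])<60)&(abs(H[:,1])<45)); print('bottle',cv2.minAreaRect(bt[:,:2].astype(np.float32)))
bs=sel((abs(H[:,2]-8)<3)&(g<110)&(abs(H[:,0])<75)&(abs(H[:,1])<75)); print('base',cv2.minAreaRect(bs[:,:2].astype(np.float32)),np.percentile(bs,[1,99],0).round(1).tolist())
b=sel((H[:,2]>112)&(H[:,2]<235)&(H[:,0]>8)&(H[:,1]>-80)&(H[:,1]<100)); 
if len(b)>20:
  print('bar',cv2.fitLine(b.astype(np.float32),cv2.DIST_HUBER,0,.01,.01).ravel().round(2),len(b),'top',b[b[:,2].argsort()][-40:].mean(0).round(1),b[:,2].max())
  t=b[b[:,2]>b[:,2].max()-22]; print('tab x range',np.percentile(t[:,0],[3,97]).round(1),'y',np.percentile(t[:,1],[3,97]).round(1))
f=sel((abs(H[:,2]-101)<6)&(H[:,1]<-30)&(H[:,1]>-90)&(H[:,0]>0)&(H[:,0]<60)); print('fork/tab region',len(f),np.percentile(f,[2,50,98],0).round(1).tolist() if len(f) else '')
E
python3 meas.py b
```

```text
cap circ (holder frame) ((-17.107696533203125, 0.9234464168548584), 24.3592529296875) [-15.7   2.4 141.3]
bottle ((7.41822624206543, 2.4964981079101562), (80.4647445678711, 72.02035522460938), 10.90398120880127)
base ((1.8260231018066406, 1.0901870727539062), (128.15142822265625, 129.6359405517578), 0.16033582389354706) [[-61.2, -61.9, 5.8], [65.6, 65.6, 10.0]]
bar [-4.0000e-02  3.0000e-01  9.5000e-01  3.2340e+01  6.9760e+01  1.8676e+02] 756 top [ 29.9  77.8 216.7] 218.04794849259198
tab x range [18.9 40.9] y [70.4 83.9]
fork/tab region 116 [[14.2, -47.2, 95.1], [24.9, -42.7, 102.5], [43.0, -39.1, 104.3]]
```

Holder pose agrees to about 1 mm (shift +0.4,+1.4 mm). Going down behind the tab, then sweeping it over.

Request:
move_arm(steps=[{"hand":1,"slide":[0.002,-0.0016,0.05],"turn":[0,0,0]},{"hand":1,"slide":[0.002,-0.0016,0.103],"turn":[0,0,0]},{"hand":1,"slide":[0.002,-0.0016,0.103],"turn":[0,0,0]},{"hand":1,"slide":[0.002,0.0074,0.101],"turn":[0,0,0]},{"hand":1,"slide":[0.002,0.0154,0.097],"turn":[0,0,0]},{"hand":1,"slide":[0.002,0.0244,0.095],"turn":[0,0,0]},{"hand":1,"slide":[0.002,0.0344,0.093],"turn":[0,0,0]},{"hand":1,"slide":[0.002,0.0474,0.091],"turn":[0,0,0]},{"hand":1,"slide":[0.002,0.0604,0.09],"turn":[0,0,0]},{"hand":1,"slide":[0.002,0.0724,0.09],"turn":[0,0,0]},{"hand":1,"slide":[0.002,0.0844,0.091],"turn":[0,0,0]},{"hand":1,"slide":[0.002,0.0964,0.093],"turn":[0,0,0]},{"hand":1,"slide":[0.002,0.1074,0.096],"turn":[0,0,0]},{"hand":1,"slide":[0.002,0.1174,0.101],"turn":[0,0,0]},{"hand":1,"slide":[0.002,0.1264,0.107],"turn":[0,0,0]},{"hand":1,"slide":[0.002,0.1344,0.117],"turn":[0,0,0]},{"hand":1,"slide":[0.002,0.1424,0.127],"turn":[0,0,0]}])

```text
time_s: 3.45
tool_pos: [603.4, -77.0, 179.3]
tcp_rot: [0.0, 0.968, 0.251, -0.0]
wrist_force: [0.6, -0.5, 1.1]
width: 0.1
```

```bash
sed -i 's/C0=np.array(.*); Y/C0=np.array([563.5,-65.0]); Y/' plan.py; python3 -c "
from plan import *
c=grab('wrist','c')
plan([(28,-55,130,0),(28,-63,110,0),(28,-63,104,0)])"; python3 meas.py c
```

```text
now hold [ 28.2 -30.4 177.3] F [-0.3 -1.5 -1.3] t 3.5 w 0.3
(28, -55, 130, 0) slide [-0.0002, 0.0246, 0.0253] turn [-0.08, 0.14, -0.04]
(28, -63, 110, 0) slide [-0.0001, 0.0326, 0.0453] turn [-0.08, 0.14, -0.04]
(28, -63, 104, 0) slide [-0.0001, 0.0327, 0.0513] turn [-0.08, 0.14, -0.04]
cap circ (holder frame) ((5.06694221496582, 1.1956112384796143), 7.73385763168335) [4.900e+00 1.000e-01 1.406e+02]
bottle ((34.213294982910156, -0.8830451965332031), (20.67407989501953, 57.67682647705078), 0.2885487675666809)
base ((0.3514862060546875, -0.36220550537109375), (129.62852478027344, 129.05551147460938), 89.9383316040039) [[-60.0, -64.5, 6.3], [64.6, 63.1, 9.9]]
bar [-2.0000e-02  9.9000e-01 -1.5000e-01  3.9480e+01 -3.4010e+01  2.1535e+02] 21241 top [ 41.  -27.5 235. ] 234.9995392928393
tab x range [22.5 47.4] y [-73.3  15. ]
fork/tab region 186 [[18.9, -48.4, 95.1], [39.1, -44.6, 102.1], [42.5, -40.7, 104.1]]
```

View pics/wrist_c.png

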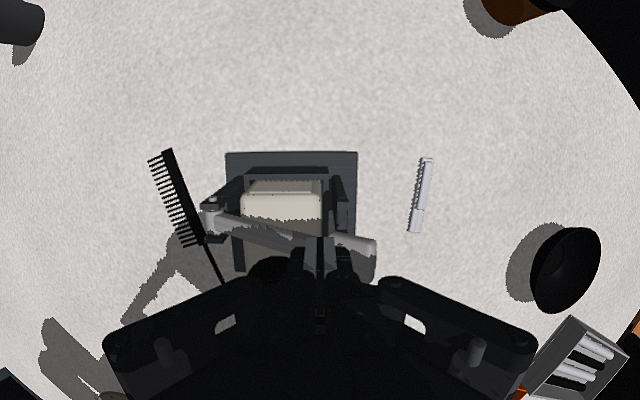

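The bar (at 210-375, 215-245) is being pushed down ahead of the fingers and is about 30° from level. Continuing.

Request:
move_arm(steps=[{"hand":1,"slide":[0,0.007,0.008],"turn":[0,0,0]},{"hand":1,"slide":[0,0.014,0.016],"turn":[0,0,0]},{"hand":1,"slide":[0,0.021,0.024],"turn":[0,0,0]},{"hand":1,"slide":[0,0.027,0.032],"turn":[0,0,0]},{"hand":1,"slide":[0,0.031,0.039],"turn":[0,0,0]},{"hand":1,"slide":[0,0.033,0.045],"turn":[0,0,0]},{"hand":1,"slide":[0,0.033,0.048],"turn":[0,0,0]},{"hand":1,"slide":[0,0.033,0.05],"turn":[0,0,0]},{"hand":1,"slide":[0,0.033,0.05],"turn":[0,0,0]}])

```text
time_s: 4.4
tool_pos: [619.1, -105.1, 130.2]
tcp_rot: [-0.0, 0.968, 0.251, -0.0]
wrist_force: [-0.9, 0.5, -0.4]
width: -0.2
```

```bash
python3 -c "
from plan import *
plan([(28,-63,103,0)])"
```

```text
now hold [ 29.1 -62.1 130.2] F [-0.9  0.5 -0.4] t 4.4 w -0.2
(28, -63, 103, 0) slide [-0.0011, 0.0009, 0.0052] turn [-0.01, 0.01, 0.01]
```

Request:
move_arm(steps=[{"hand":1,"slide":[0,0,0.001],"turn":[0,0,0]},{"hand":1,"slide":[0,0,0.002],"turn":[0,0,0]},{"hand":1,"slide":[0,0,0.002],"turn":[0,0,0]}])

```text
time_s: 4.7
tool_pos: [619.2, -105.2, 128.4]
tcp_rot: [0.0, 0.968, 0.251, 0.0]
wrist_force: [-0.4, 0.1, -0.0]
width: -0.1
```

Request:
move_arm(steps=[{"hand":1,"slide":[0,0,0.001],"turn":[0,0,0]},{"hand":1,"slide":[0,0,0.002],"turn":[0,0,0]},{"hand":1,"slide":[0,0,0.002],"turn":[0,0,0]}])

```text
time_s: 5.0
tool_pos: [619.3, -105.3, 127.0]
tcp_rot: [0.0, 0.968, 0.251, 0.0]
wrist_force: [-0.7, 0.3, 4.6]
width: -0.2
```

Request:
move_arm(steps=[{"hand":1,"slide":[0,0,0.001],"turn":[0,0,0]},{"hand":1,"slide":[0,0,0.0015],"turn":[0,0,0]},{"hand":1,"slide":[0,0,0.0015],"turn":[0,0,0]}])

```text
time_s: 5.3
tool_pos: [619.4, -105.3, 126.7]
tcp_rot: [0.0, 0.968, 0.251, 0.001]
wrist_force: [-4.7, 0.8, 11.6]
width: 0.0
```

Solid stop at tip height 105 mm with 11 N, so the bar is home. Now retreat and look.

Request:
move_arm(steps=[{"hand":1,"slide":[0,0,-0.05],"turn":[0,0,0]},{"hand":0,"slide":[0,0,-0.1],"turn":[0,0,0]},{"hand":-0.5,"slide":[-0.04,-0.02,-0.14],"turn":[0,0,0]},{"hand":-0.5,"slide":[-0.08,-0.045,-0.15],"turn":[0,0,0]},{"hand":-0.5,"slide":[-0.109,-0.062,-0.15],"turn":[0,0,0]},{"hand":-0.5,"slide":[-0.109,-0.062,-0.15],"turn":[0,0,0]},{"hand":-0.5,"slide":[-0.109,-0.062,-0.15],"turn":[0,0,0]}])

```text
time_s: 6.0
tool_pos: [493.6, -104.2, 275.4]
tcp_rot: [0.0, 0.968, 0.251, 0.001]
wrist_force: [0.5, -0.3, -0.4]
width: 64.4
```

```bash
python3 -c "
from plan import *
c=grab('wrist','d')
plan([(-18,0,170,0),(-18,0,113,0)])
W=fpts(c);H=np.array([hold(p) for p in W.reshape(-1,3)]).reshape(W.shape)
m=(abs(H[...,0]-28)<5)&(H[...,2]>88)&(H[...,2]<125)&(abs(H[...,1])<80)
for y in range(-75,60,15):
  k=m&(abs(H[...,1]-y)<7.5); print(y,k.sum(),H[k][:,2].max().round(1) if k.any() else '',np.median(H[k][:,2]).round(1) if k.any() else '')
"; python3 meas.py d
```

```text
now hold [-79.5  -0.8 275.1] F [ 0.3 -0.8 -0.2] t 6.05 w 64.0
(-18, 0, 170, 0) slide [0.0614, -0.0009, 0.0832] turn [0.07, -0.06, -0.02]
(-18, 0, 113, 0) slide [0.0613, -0.001, 0.1402] turn [0.07, -0.06, -0.02]
-75 69 107.1 105.2
-60 158 106.8 105.1
-45 163 107.1 105.0
-30 163 107.8 105.2
-15 176 107.0 105.1
0 168 107.2 105.0
15 171 107.2 105.1
30 161 107.0 105.3
45 155 109.3 106.1
cap circ (holder frame) ((-18.07259750366211, -0.4048520624637604), 24.497526168823242) [-18.3  -0.3 141.4]
bottle ((0.259307861328125, -0.8882045745849609), (88.02762603759766, 57.88666915893555), 0.23270291090011597)
base ((-0.571441650390625, -0.29804229736328125), (129.35205078125, 130.21253967285156), 0.04172948747873306) [[-64.8, -64.1, 6.2], [63.3, 63.4, 10.1]]
fork/tab region 1015 [[14.4, -73.0, 98.3], [26.9, -52.9, 104.8], [39.9, -31.1, 106.5]]
```

View pics/wrist_d.png

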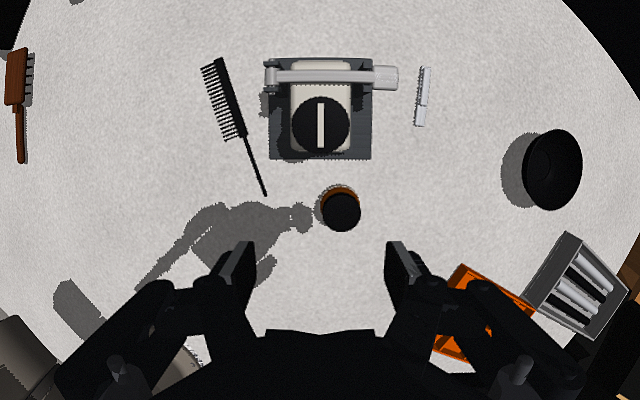

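The bar's top face reads 105 mm along its whole length, so it is level and home. The cap is at holder (-18,-0.3), at (320,125) in the picture. Moving onto the cap.

Request:
move_arm(force=60, steps=[{"hand":-0.5,"slide":[0.03,-0.001,0.02],"turn":[0,0,0]},{"hand":-0.5,"slide":[0.0613,-0.0008,0.06],"turn":[0,0,0]},{"hand":-0.5,"slide":[0.0613,-0.0008,0.08],"turn":[0,0,0]},{"hand":-0.5,"slide":[0.0613,-0.0008,0.1],"turn":[0,0,0]},{"hand":-0.5,"slide":[0.0613,-0.0008,0.12],"turn":[0,0,0]},{"hand":-0.5,"slide":[0.0613,-0.0008,0.135],"turn":[0,0,0]},{"hand":-0.5,"slide":[0.0613,-0.0008,0.142],"turn":[0,0,0]},{"hand":-0.5,"slide":[0.0613,-0.0008,0.142],"turn":[0,0,0]},{"hand":-0.5,"slide":[0.0613,-0.0008,0.142],"turn":[0,0,0]}])

```text
time_s: 6.95
tool_pos: [547.7, -73.8, 133.0]
tcp_rot: [0.0, 0.968, 0.251, 0.0]
wrist_force: [-0.3, 0.4, 0.1]
width: 64.2
```

```bash
python3 -c "
from plan import *
plan([(-18,-.3,111,0)])"
```

```text
now hold [-18.   0. 133.] F [-0.3  0.4  0.1] t 6.95 w 64.2
(-18, -0.3, 111, 0) slide [0.0, 0.0003, 0.0] turn [0.03, -0.03, 0.0]
```

Request:
move_arm(force=60, steps=[{"hand":0.1,"slide":[0,0,0],"turn":[0,0,0]},{"hand":0.4,"slide":[0,0,0],"turn":[0,0,0]},{"hand":0.6,"slide":[0,0,0],"turn":[0,0,0]},{"hand":0.6,"slide":[0,0,0],"turn":[0,0,0]},{"hand":0.6,"slide":[0,0,0],"turn":[0,0,0]}])

```text
time_s: 7.45
tool_pos: [547.7, -74.0, 133.7]
tcp_rot: [0.001, 0.968, 0.251, 0.001]
wrist_force: [1.5, -0.9, 4.8]
width: 46.8
```

Request:
move_arm(force=70, steps=[{"hand":1,"slide":[0,0,0],"turn":[0,0,0]},{"hand":1,"slide":[0,0,0.001],"turn":[0,0,0]},{"hand":1,"slide":[0,0,0.002],"turn":[0,0,0]},{"hand":1,"slide":[0,0,0.003],"turn":[0,0,0]},{"hand":1,"slide":[0,0,0.003],"turn":[0,0,0]}])

```text
time_s: 7.95
tool_pos: [547.8, -74.0, 130.6]
tcp_rot: [0.001, 0.968, 0.251, 0.001]
wrist_force: [1.9, -3.0, 7.9]
width: 46.4
```

Request:
move_arm(steps=[{"hand":1,"slide":[0,0,0.001],"turn":[0,0,0]},{"hand":1,"slide":[0,0,0.002],"turn":[0,0,0]},{"hand":1,"slide":[0,0,0.002],"turn":[0,0,0]}])

```text
time_s: 8.25
tool_pos: [547.9, -74.1, 128.9]
tcp_rot: [0.001, 0.968, 0.251, 0.001]
wrist_force: [2.1, -2.9, 9.0]
width: 46.2
```

Request:
move_arm(steps=[{"hand":1,"slide":[0,0,0.001],"turn":[0,0,0]},{"hand":1,"slide":[0,0,0.0015],"turn":[0,0,0]},{"hand":1,"slide":[0,0,0.0015],"turn":[0,0,0]}])

```text
time_s: 8.55
tool_pos: [548.0, -74.2, 128.8]
tcp_rot: [0.001, 0.968, 0.251, 0.002]
wrist_force: [-1.5, -2.2, 19.8]
width: 46.1
```

The cap bottomed: the force jumped to 20 N with no further travel. Twisting counter-clockwise, which is negative about tool z.

Request:
move_arm(steps=[{"hand":1,"slide":[0,0,0],"turn":[0,0,-7]},{"hand":1,"slide":[0,0,0],"turn":[0,0,-14]},{"hand":1,"slide":[0,0,0],"turn":[0,0,-21]},{"hand":1,"slide":[0,0,0],"turn":[0,0,-28]}])

```text
time_s: 8.95
tool_pos: [548.3, -73.6, 128.8]
tcp_rot: [0.001, 0.877, 0.48, 0.002]
wrist_force: [-0.3, 1.4, 19.2]
width: 45.9
```

```bash
python3 -c "
from plan import *
s=ctrl.state();print(s['wrist_force'].round(1),s['wrist_torque'].round(2),s['joint_positions'].round(2))"
```

```text
[-0.3  1.4 19.2] [ 0.23  0.13 -0.1 ] [-0.27  0.52  1.62  0.    1.    0.3 ]
```

Turning freely with low torque. On to about 82°.

Request:
move_arm(steps=[{"hand":1,"slide":[0,0,0],"turn":[0,0,-7]},{"hand":1,"slide":[0,0,0],"turn":[0,0,-14]},{"hand":1,"slide":[0,0,0],"turn":[0,0,-21]},{"hand":1,"slide":[0,0,0],"turn":[0,0,-28]},{"hand":1,"slide":[0,0,0],"turn":[0,0,-35]},{"hand":1,"slide":[0,0,0],"turn":[0,0,-42]},{"hand":1,"slide":[0,0,0],"turn":[0,0,-49]},{"hand":1,"slide":[0,0,0],"turn":[0,0,-55]},{"hand":1,"slide":[0,0,0],"turn":[0,0,-55]}])

```text
time_s: 9.85
tool_pos: [548.1, -73.5, 128.8]
tcp_rot: [0.002, 0.557, 0.83, 0.001]
wrist_force: [-0.9, 1.6, 19.4]
width: 46.3
```

```bash
python3 -c "
from plan import *
s=ctrl.state();print(s['wrist_force'].round(1),s['wrist_torque'].round(2),s['joint_positions'].round(2))
plan([(-18,-.3,111,82)])"
```

```text
[-0.9  1.6 19.4] [0.07 0.31 0.09] [-0.27  0.52  1.62  0.    1.   -0.66]
now hold [-17.6   0.  128.8] F [-0.9  1.6 19.4] t 9.85 w 46.3
(-18, -0.3, 111, 82) slide [-0.0004, -0.0003, -0.0042] turn [0.2, 0.12, 1.18]
```

Request:
move_arm(steps=[{"hand":1,"slide":[0,0,-0.003],"turn":[0,0,0]},{"hand":1,"slide":[0,0,-0.006],"turn":[0,0,0]},{"hand":1,"slide":[0,0,-0.009],"turn":[0,0,0]},{"hand":1,"slide":[0,0,-0.01],"turn":[0,0,0]}])

```text
time_s: 10.25
tool_pos: [546.1, -73.3, 135.9]
tcp_rot: [-0.001, 0.558, 0.83, -0.0]
wrist_force: [-0.4, -0.3, -1.1]
width: 46.0
```

Request:
move_arm(steps=[{"hand":1,"slide":[0,0,-0.005],"turn":[0,0,0]},{"hand":1,"slide":[0,0,-0.01],"turn":[0,0,0]}])

```text
time_s: 10.45
tool_pos: [546.3, -73.4, 145.9]
tcp_rot: [-0.001, 0.559, 0.829, -0.0]
wrist_force: [0.0, -0.2, 0.1]
width: 46.2
```

Request:
move_arm(steps=[{"hand":1,"slide":[0,0,-0.008],"turn":[0,0,0]},{"hand":1,"slide":[0,0,-0.016],"turn":[0,0,0]},{"hand":1,"slide":[0,0,-0.024],"turn":[0,0,0]},{"hand":1,"slide":[0,0,-0.032],"turn":[0,0,0]},{"hand":1,"slide":[0,0,-0.04],"turn":[0,0,0]},{"hand":1,"slide":[0,0,-0.046],"turn":[0,0,0]},{"hand":1,"slide":[0,0,-0.05],"turn":[0,0,0]},{"hand":1,"slide":[0,0,-0.05],"turn":[0,0,0]},{"hand":1,"slide":[0,0,-0.05],"turn":[0,0,0]}])

```text
time_s: 11.35
tool_pos: [546.8, -73.6, 196.1]
tcp_rot: [-0.0, 0.559, 0.829, -0.0]
wrist_force: [0.1, -0.3, -1.3]
width: 46.2
```

```bash
python3 -c "
from plan import *
s=grab('scene','e');w=grab('wrist','e')
print({k:np.round(v,2) for k,v in ctrl.state().items() if k in('tool_pos','wrist_force','width','time_s','qd')})
W=pts(s);H=((W[...,:2]-C0)@np.stack([ex,ey],1)); z=W[...,2]
dark=s['img'].mean(2)<70
m=dark&(np.hypot(H[...,0]+18,H[...,1])<30)&(z>150); 
print('dark column min z',np.percentile(z[m],[1,5,50]) if m.any() else None)
A=cv2.resize(s['img'][150:250,240:373],(532,400),interpolation=cv2.INTER_CUBIC)
B=cv2.resize(w['img'],(480,300));o=np.zeros((600,800,3),np.uint8);o[:300,:400]=cv2.resize(A,(400,300));o[300:,:480]=B
cv2.imwrite('pics/fin.png',o[...,::-1])"
```

```text
{'time_s': np.float64(11.45), 'qd': array([-0.,  0., -0.,  0.,  0.,  0.]), 'tool_pos': array([546.72, -73.57, 195.87]), 'wrist_force': array([ 0.73, -0.4 ,  0.17]), 'width': np.float64(46.08)}
dark column min z [174.77337994 181.89562888 255.44432555]
```

View pics/fin.png

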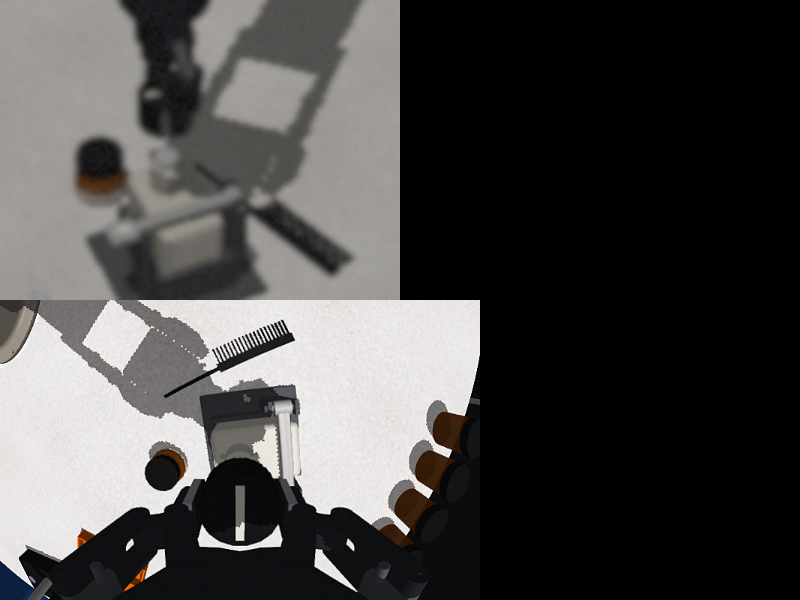

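The cap is off and held in the gripper, the bare neck is visible, the bar is still closed, and the jar and comb haven't moved. One last numeric check, then hand-in.

```bash
python3 -c "
from plan import *
c=load('wrist','e');W=fpts(c);H=np.dstack([(W[...,:2]-C0)@np.stack([ex,ey],1),W[...,2]])
x,y,z=H[...,0],H[...,1],H[...,2]
g=c['img'].mean(2); m=(np.hypot(x+18,y)<18)&(z>185)&(z<215);print('cap top',np.percentile(z[m],[5,50,95]).round(1))
m=(abs(x-28)<5)&(abs(y)<75)&(z>85)&(z<120);print('bar z',np.percentile(z[m],[5,50,95]).round(1),'y',np.percentile(y[m],[2,98]).round(0))
m=(abs(x-12)<4)&(abs(y)<25)&(z>80)&(z<120);print('shoulder',np.median(z[m]).round(1))
print(ctrl.finish_job())"
```

```text
cap top [202.4 203.4 204.8]
bar z [103.8 105.2 106.9] y [-30.  52.]
shoulder 93.2
the job is handed in; nothing more can be done
None
```

I closed the bar, unscrewed the cap and handed the job in at about 11.5 s, with the cap still held over the bottle. No check failed or disagreed.

- **Bar:** I swept it over with the closed fingertips and pressed the tab until it stopped solidly. The push rose to about 12 N with the tip at 105 mm. Its top face then read 105 mm along its whole length. In the last check it still read 105 mm, but the tab end was out of that view.
- **Cap:** I gripped it and pressed until it bottomed (about 20 N), then turned it about 83° counter-clockwise. The pointer showed no slip in the grip. It lifted off with almost no pull.
- **At hand-in:** The cap top reads 203 mm, so its lower edge is about 171 mm, or 49 mm above the mouth. The cap was still, with a grip opening of 46 mm.
- **Surroundings:** The bottle shoulder reads 93 mm, so it is still seated. The jar and comb look unmoved in the last pictures. I never moved near the other items, but I did not measure them again.

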